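Put the glued lino blocks to press

TASK

Take the baren off the press bed and lay it on the middle of the cork mat, then draw the press's tray right out and stack every loose lino block from the table squarely, one on another, on the pile of boards in the tray, lowering each one gently until it rests because nobody knows how high the pile is. Lay the aluminium pressing plate square on top with its grip up, and slide the tray fully home under the press head with the stack still standing neat. Do not ram the stack, and leave the ink jar and the ink roller among the blocks alone.

Things in the scene. Friction and masses are not known exactly. Their poses are not given: they have to be found in the camera images.
- press: fixed dark block press at the robot's left. Origin on the table under the middle of its head; its -x is its front and points towards the world's -y within 0.2 rad. Bed 20 mm thick, 200 mm wide, from 320 mm in front of the origin to 120 mm behind. Two columns, inner faces 76 mm either side of the middle, 50 mm deep, carry the head; a hand wheel 145 mm across on top reaches 365 mm up
- press_head (a point): middle of the underside of the press's head, the fixed overhang, 242 mm above the table; the head is 70 mm deep in the press's x and does not move
- tray (a joint): travel (m) of the aluminium tray along the press's bed: 0 = fully home under the head (stop), 0.170 = drawn fully out to the front (stop), growing along the press's own -x. Starts between 0 and 0.04. Slides with about 3 N of friction, more the faster it goes, and stays where it is left
- tray_pile (a point): point on the tray's upper face, 28 mm above the table, at the middle of the pile of boards; moves with the tray. Axes as the press: out along -x, y across, z up. The pile, 62 mm in x by 106 mm in y, is fixed to the tray; its height above this point is unknown, 15 to 55 mm. The tray plate reaches 55 mm behind (+x), 125 mm in front and 66 mm to either side of this point
- tray_tab (a point): middle of the top edge of the tray's upright pull tab, 84 mm above the table, 115 mm in front (-x) of tray_pile; same axes. The tab is 12 mm thick in x, 50 mm wide in y and stands 56 mm clear above the tray plate; it can be pinched from above
- plate: loose aluminium pressing plate 106 x 62 x 10 mm with an upright grip bar in the middle of its top, 50 mm long in x, 14 mm thick in y, 30 mm tall (its top 40 mm above the underside); about 220 g. Origin at the centre of its underside, x along its length, z up. Starts flat on the table, grip up. In the stack its length goes along tray_pile's y
- block_a: loose lino block (3 to 5 of five are there): wooden board 100 x 56 x 18 mm faced with grey carved lino, about 85 g; origin at the centre of its underside (wood side), x along the 100 mm length, y along the 56 mm width, z out of the lino. Starts flat on the table, lino up; may lie either way up in the stack, its length along tray_pile's y.
- block_b: loose lino block (3 to 5 of five are there): wooden board 100 x 56 x 18 mm faced with grey carved lino, about 85 g; origin at the centre of its underside (wood side), x along the 100 mm length, y along the 56 mm width, z out of the lino. Starts flat on the table, lino up; may lie either way up in the stack, its length along tray_pile's y.
- block_c: loose lino block (3 to 5 of five are there): wooden board 100 x 56 x 18 mm faced with grey carved lino, about 85 g; origin at the centre of its underside (wood side), x along the 100 mm length, y along the 56 mm width, z out of the lino. Starts flat on the table, lino up; may lie either way up in the stack, its length along tray_pile's y.
- block_d: loose lino block (3 to 5 of five are there): wooden board 100 x 56 x 18 mm faced with grey carved lino, about 85 g; origin at the centre of its underside (wood side), x along the 100 mm length, y along the 56 mm width, z out of the lino. Starts flat on the table, lino up; may lie either way up in the stack, its length along tray_pile's y.
- block_e: loose lino block (3 to 5 of five are there): wooden board 100 x 56 x 18 mm faced with grey carved lino, about 85 g; origin at the centre of its underside (wood side), x along the 100 mm length, y along the 56 mm width, z out of the lino. Starts flat on the table, lino up; may lie either way up in the stack, its length along tray_pile's y.
- baren: loose printing baren (hand rubber): wooden disc 72 mm across and 10 mm thick with an upright grip bar on top, 50 mm long in its x, 14 mm thick in y, 30 mm tall (top 40 mm above the underside); 100 g. Origin at the centre of its underside, z up. Starts on the press's bed, in front of the tray, where it is in the tray's way
- cork_mat: fixed round cork mat 130 mm across and 4 mm thick on the table at the robot's right; origin at its centre at table level
- ink_jar: bystander: closed jar, 52 mm wide, 55 mm tall, standing among the blocks; origin at the underside
- brayer: bystander: ink roller with wooden handle, about 100 x 75 x 34 mm, lying among the blocks; origin near its middle at table level
There are look-alikes about, which are no part of the job. What is shaped like the plate but pink or purple is not meant.

How it is judged:
By the outcome, as a careful person would: the job done as asked, in the order asked, and still so for the second after the job is handed in, with the robot touching nothing.
Of block_a, block_b, block_c, block_d, block_e only 3 to 5 are there at a start; the rules pass over those that are not, and their reading is None.
At some moment in a run one of baren, ink_jar may be knocked a few centimetres aside while the robot is not near it.
Once in a run the grip may slacken for a moment while it holds something.
It also fails if it takes over 210 s, if anything falls off the work surface, if the arm or the gripper's body presses on something with over 40 N, if the wrist force passes 120 N, or if a joint passes its speed limit or range.

ROBOT

A 7-joint arm with a two-finger parallel gripper is mounted at the origin on the work surface. World frame = base frame: x ahead of the robot, y to its left, z up, the work surface at z = 0. Lengths are in m, angles in degrees, forces in N, time in s.
With the tool pointing down it reaches from about 0.425 to 0.875 m from the base axis. Payload 4.7 kg.
Tool frame: the origin (TCP) lies between the finger pads; the fingertips stand 19 mm ahead of it and the grasp point (between the pads) is the TCP; x points along the fingers, z is the direction in which the jaws open and shut, and the axes are right-handed (so a half turn about x gives the same grasp; the last joint's range is limited). The gripper opens to 87 mm and grips with 3 to 60 N. Pads are 19 mm wide; open, the fingers measure 117 mm over their backs; the gripper's body (75 mm by 190 mm) begins 51 mm behind the grasp point.
Start: joints at [77.24, 18.392, -4.016, 83.108, 1.295, 78.541, -3.26], TCP at [0.152, -0.632, 0.242] pointing down, gripper open.
Joint ranges: [-163.93, 163.93], [-17.29, 119.83], [-79.2, 71.16], [3.27, 140.29], [-89.18, 269.18], [5.43, 117.66], [-154.24, 154.24]. Speed limits (degrees/s): [147.25, 147.25, 180, 180, 180, 180, 180].

INTERFACE

Orientations are given as [roll, pitch, yaw] about the fixed x, y, z axes, in that order (R = Rz(yaw) Ry(pitch) Rx(roll)).
In Python, from cell import monitor, read_camera, camera_model, env, regions_of gives the robot as it stands. The module is installed in compiled form; this text tells all that it offers.
- The arm moves only by the tool step_arm, never from a script. Its argument "deltas" is a list of rows, each a list of 5 numbers: the gripper's target within -1 to 1 (fully open at 1, half-way at 0, shut at -1), then the shift along the tool's x, y, z in m, then the turn about the tool's x in degrees. A call has 1 to 12 rows; each row is the pose to reach, as a shift and turn from the pose commanded when the call began, along the tool's axes at that moment; what a row does not reach only later rows make up. A row lasts 1/8 s, in which the tool goes at most 62.5 mm and 10.7 degrees, less where a joint would pass 70% of its speed; a pose out of reach is approached as far as the arm can. A call with a gripper value outside its range is refused whole. The fingers move at their own pace and stop on an object; "newtons" is the grip in N (left out, the last holds). Time passes only in rows, so rows that repeat a pose let the fingers close. It gives the time, the measured TCP pose, the force and the opening at its end, in the units of the state.
- monitor.get_obs(): the state, without advancing time (a new reading comes with each control period).
- read_camera(name): name is "scene" or "top" or "wrist"; returns (picture, depth): 384x512x3 uint8, red, green, blue; 384x512 float32, m along the optical axis (not along the pixel's ray), 0 where there is no reading.
- camera_model(name): a dict with "fx", "fy", "cx", "cy" (pixels), "k1" (the pictures are not rectified: a ray, as slopes to the right and down, at radius r is drawn at 1 + k1 r^2 times it, then the intrinsics apply), "xyz" and "attitude" of the camera in the world. Camera axes: x right, y down, z forward; pixel columns grow to the right and rows downward; lengths in m; the calibration is good to about 2 mm. A picture is of the moment at which its call begins: read the wrist's pose just before it. camera_model takes no time and is no camera call; for the wrist camera it gives the pose at the moment of the call.
- env.sign_off(): hands the job in, once; it reports no verdict.
Trained networks look in the newest picture that a camera, given by its name, has taken for a name from the list of things; names that differ only in an ending like _2 or _b are one class to them, and where a whole thing is asked for, a point or a joint stands for the part that bears it (a point fixed in the world has none). Each returns a list of dicts, best first, with "p" (0 to 1); they miss things now and then, are a little off and sometimes report something else, mostly with a low value. They report only what shows in the picture. A call takes as long as a camera call. They do not tell look-alikes from the thing itself.
- regions_of(camera, thing): "pixels" (384x512 bool, what is visible of it) and "pixel" ([column, row] in pixels, amid what is visible of it).
The state is a dict: "time_s": time; "qpos": joint angles; "joint_velocities": joint speeds; "effort": joint torques, N m; "tool_pos": TCP position; "tool_rot": TCP orientation; "force": force on the tool from outside, world axes, zero at the start; "wrist_torque": the same for the moment, N m; "grip_width": finger opening in m.
Only numpy, scipy, OpenCV 4.12 (cv2) and the standard library are available. Lean on these libraries where they do the work, as an engineer would, in place of code of your own. Each camera call takes 0.05 s, during which the arm holds its last target. There are 200 camera calls.

## Working session

There is one attempt and no reset: what is moved stays moved. The work goes in short steps, Python scripts to look and compute and a tool call to move; the robot and the scene stay as the last step left them, time stands still between calls to the robot, and variables do not carry over. Pictures are saved under pics/ and viewed, about 12 in all and at most 16, crops included, and the job is handed in when it is done.

Besides the shell and the picture viewer there is one more tool, called after "Call:" as name(argument=value, ...) on one line, values as JSON. step_arm: Moves the arm, as the interface text tells. Its arguments: {"type":"object","properties":{"deltas":{"type":"array"},"newtons":{"type":"number"}},"required":["deltas"]}

```bash
ls; mkdir -p pics; cat > h.py <<'E'
import numpy as np, cv2
from scipy.spatial.transform import Rotation as R
from cell import monitor, read_camera, camera_model, env, regions_of
def cloud(cam, depth, m):
    v,u=np.mgrid[0:384,0:512]
    x=(u-m['cx'])/m['fx']; y=(v-m['cy'])/m['fy']
    xd,yd=x.copy(),y.copy()
    for _ in range(8):
        s=1+m['k1']*(x*x+y*y); x,y=xd/s,yd/s
    P=np.stack([x*depth,y*depth,depth],-1)
    return P@Rm(m['attitude']).T+np.array(m['xyz'])
def Rm(a): return R.from_euler('xyz',a,degrees=True).as_matrix()
def look(cam,save=None):
    m=camera_model(cam); p,d=read_camera(cam)
    if save: cv2.imwrite('pics/'+save,p[:,:,::-1])
    return p,d,cloud(cam,d,m)
def rect(P):
    (c,s,a)=cv2.minAreaRect((P[:,:2]*1000).astype(np.float32))
    if s[0]<s[1]: s=s[::-1]; a+=90
    return np.round(c,1),np.round(s,1),round((a+90)%180-90,1)
E
python3 - <<'E'
from h import *
o=monitor.get_obs(); print(o)
for c in ('scene','top','wrist'): print(c,camera_model(c))
p,d,W=look('top'); p2,d2,W2=look('scene')
cv2.imwrite('pics/a.png',np.hstack([p,p2])[:,:,::-1][:, :1024]) 
cv2.imwrite('pics/top.png',cv2.resize(p,(800,600))[:,:,::-1]); cv2.imwrite('pics/scene.png',cv2.resize(p2,(800,600))[:,:,::-1])
np.save('top.npy',W)
for cam,WW,names in (('top',W,['block_a','plate','baren','tray_tab','tray','cork_mat','ink_jar','brayer','press']),('scene',W2,['block_a','plate','baren','tray_tab','cork_mat'])):
    for n in names:
        for r in regions_of(cam,n):
            M=r['pixels']&(WW[...,2]>-.5)&(np.abs(WW[...,0])<2)
            Q=WW[M]
            if len(Q)<10: print(n,'few');continue
            print(cam,n,round(r['p'],2),np.round(r['pixel']),len(Q),rect(Q),'z95',np.round(np.percentile(Q[:,2],[5,50,95]),3), p[M].mean(0).astype(int) if cam=='top' else p2[M].mean(0).astype(int))
E
```

```text
pics
{'time_s': 0.0, 'qpos': array([77.24051129, 18.43804808, -4.01489081, 83.17542533,  1.29484554,
       78.54184425, -3.2610864 ]), 'joint_velocities': array([-0.04752116, -0.02409009,  0.05731461,  0.0181091 , -0.04792333,
       -0.04785053,  0.01431916]), 'effort': array([ 2.34663767e-04, -4.91280055e+01, -4.03398843e-01, -3.12523627e+01,
       -6.38661487e-02,  4.38180612e-02,  1.80907282e-04]), 'tool_pos': array([ 0.15230426, -0.63136086,  0.24046829]), 'tool_rot': array([-176.92240456,   89.88975801,  106.6451201 ]), 'force': array([-0.23762658,  0.3741633 ,  0.79118193]), 'wrist_torque': array([-0.01704983,  0.00630632, -0.03752548]), 'grip_width': 0.08688875149035348}
scene {'fx': 396.47252747130625, 'fy': 396.47252747130625, 'cx': 254.71343895575535, 'cy': 184.3906793741479, 'k1': -0.022852953094367596, 'xyz': array([ 1.22775022, -0.84145984,  0.8592995 ]), 'attitude': array([-124.80764381,    1.02481246,   39.89603364])}
top {'fx': 358.61211687125973, 'fy': 358.61211687125973, 'cx': 257.3137881806067, 'cy': 192.52113376392055, 'k1': -0.02051655702842097, 'xyz': array([
[... 3154 characters left out ...]
([739. ,  84.2]), -36.3) z95 [0.006 0.01  0.04 ] [134  78  93]
scene plate 0.6 [223. 241.] 560 (array([ 893.2, -488.5]), array([965.9, 113.4]), -39.8) z95 [0.003 0.01  0.04 ] [123 122 119]
scene baren 0.54 [275. 191.] 242 (array([ 861.3, -370.1]), array([1193.9,   64.8]), -53.1) z95 [0.024 0.032 0.06 ] [85 64 45]
scene baren 0.51 [223. 210.] 433 (array([ 825.9, -425.6]), array([1151.3,  108.8]), -40.6) z95 [0.002 0.017 0.021] [87 81 75]
scene tray_tab 0.8 [306. 169.] 1030 (array([ 808.6, -256.6]), array([1426.2,  192.7]), -62.1) z95 [0.024 0.033 0.073] [91 84 74]
scene cork_mat 0.77 [152. 289.] 1385 (array([ 858.3, -613.9]), array([858.8, 125.1]), -23.3) z95 [0.    0.004 0.007] [118  92  65]
```

View pics/top.png

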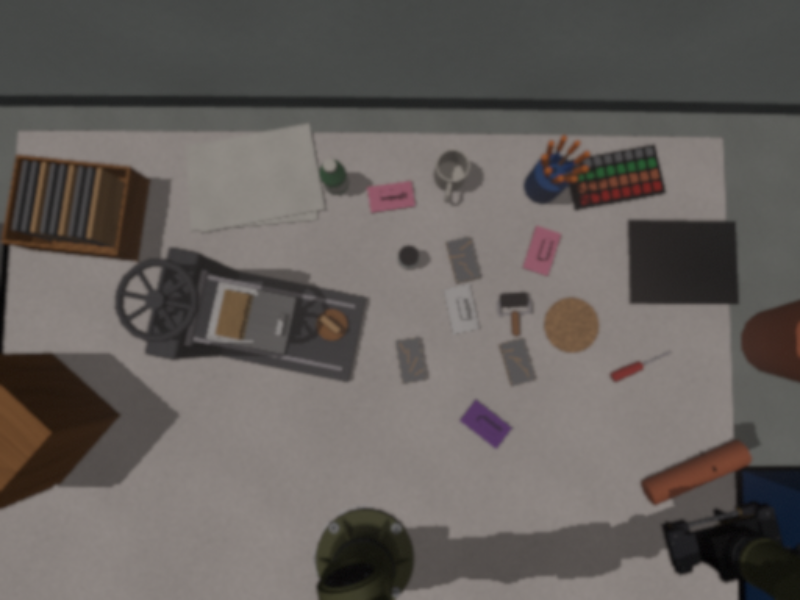

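View pics/scene.png

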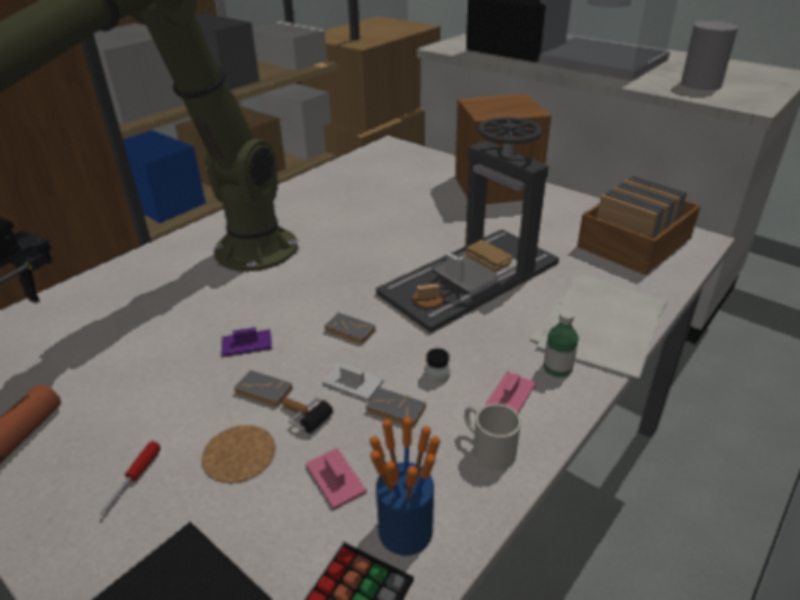

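```bash
cat >> h.py <<'E'
def clean(W,M,lo,hi):
    Q=W[M&(W[...,2]>lo)&(W[...,2]<hi)]
    c=np.median(Q[:,:2],0); return Q[np.linalg.norm(Q[:,:2]-c,axis=1)<.35]
E
python3 - <<'E'
from h import *
p,d,W=look('top'); ok=d>.3
ok&=(W[...,0]>.25)&(W[...,0]<1.0)
# table-scene components
H=ok&(W[...,2]>.008)&(W[...,2]<.026)&(W[...,1]>-.36)&(W[...,1]<-.05)
n,l,st,ce=cv2.connectedComponentsWithStats(H.astype(np.uint8))
for i in range(1,n):
    if st[i,4]>80: print(st[i,4],rect(W[l==i]),np.round(np.median(W[l==i][:,2]),4), p[l==i].mean(0).astype(int),ce[i])
for n in ['cork_mat','plate','baren','press','tray_tab']:
  for r in regions_of('top',n):
    k=cv2.erode(r['pixels'].astype(np.uint8),np.ones((2,2)))>0
    if n=='press':
        Q=clean(W,r['pixels']&ok,.013,.034); print('bed',rect(Q),'head',rect(clean(W,r['pixels']&ok,.2,.3)),rect(clean(W,r['pixels']&ok,.34,.38)))
    if n=='cork_mat': Q=clean(W,k&ok,-.01,.02)
    elif n=='baren': Q=clean(W,k&ok,.05,.08)
    elif n=='plate': Q=clean(W,k&ok,.033,.05)
    else: Q=clean(W,k&ok,.06,.12)
    if len(Q)>3:print(n,r['p'],len(Q),rect(Q),np.round(np.median(Q,0),4))
# pile/tray
s=(W[...,1]>0.05)&ok&(W[...,1]<.5)
for lo,hi in((.026,.033),(.036,.1)):
    M=s&(W[...,2]>lo)&(W[...,2]<hi)
    n,l,st,ce=cv2.connectedComponentsWithStats(M.astype(np.uint8))
    for i in range(1,n):
        if st[i,4]>15: print(lo,st[i,4],rect(W[l==i]),np.round(np.median(W[l==i][:,2]),4),ce[i],p[l==i].mean(0).astype(int))
E
```

```text
160 (array([828.2, -80. ]), array([64.4, 54.9]), 0.5) 0.0109 [132  84  96] [257.90625 125.00625]
435 (array([ 676.5, -220.3]), array([100.4,  55.9]), 14.6) 0.0185 [90 85 83] [295.95862069 165.67356322]
358 (array([ 562. , -217.5]), array([106.1,  62.1]), 12.2) 0.0109 [136 131 130] [294.91061453 197.69553073]
125 (array([ 551.2, -330.8]), array([101.3,  47.5]), 35.5) 0.0205 [100  84  75] [327.088 203.552]
442 (array([ 443.5, -101. ]), array([99.6, 55.8]), 10.1) 0.0187 [93 88 86] [262.41628959 230.23529412]
356 (array([ 441.4, -344.4]), array([100.2,  54.8]), 16.4) 0.0185 [91 86 84] [328.87359551 230.12921348]
389 (array([ 299.7, -273.9]), array([106.5,  61.6]), 52.7) 0.0112 [85 60 95] [310.55269923 270.80462725]
cork_mat 0.91 886 (array([ 526.3, -476. ]), array([120.9, 120.4]), 20.0) [ 0.5261 -0.4754  0.0045]
plate 0.8 59 (array([ 300.1, -273.3]), array([48.5, 13.6]), 51.9) [ 0.3007 -0.2737  0.0399]
plate 0.74 59 (array([ 561.7, -217. ]), array([49. , 14.1]), 12.5) [ 0.5614 -0.2177  0.0402]
plate 0.68 57 (array([825.3, -51.6]), array([48. , 15.2]), -79.2) [ 0.8242 -0.0529  0.0393]
pla
[... 742 characters left out ...]
rray([522. ,  80.5]), array([67.3, 60.8]), 0.5) 0.0297 [211.94764398 207.7382199 ] [90 65 48]
0.036 157 (array([853.7,  75.6]), array([57.2, 54.8]), -64.7) 0.0872 [213.57324841 114.9044586 ] [61 68 59]
0.036 50 (array([626.8, 313. ]), array([47. , 20.5]), -69.8) 0.0718 [147.08 175.12] [52 49 48]
0.036 561 (array([542.2, 296.9]), array([106.7,  62.7]), -11.1) 0.0537 [149.09447415 200.88948307] [105  85  63]
0.036 92 (array([520.9, 183.9]), array([49.1, 12.5]), -11.9) 0.0813 [180.32608696 207.19565217] [96 92 91]
0.036 62 (array([522.3,  78.3]), array([50.1, 14.1]), 51.6) 0.0597 [211.20967742 207.11290323] [115  91  68]
0.036 59 (array([469.9, 343.6]), array([47.7, 20.7]), 47.4) 0.0709 [135.06779661 223.22033898] [50 47 46]
  return _methods._mean(a, axis=axis, dtype=dtype,
  ret = um.true_divide(
```

```bash
cat > go.py <<'E'
# usage: go.py x y z jawyaw [x y z ...]   (mm, deg) -> tool deltas from the present pose; yaw mod 180 nearest rel
from h import *; import sys
a=list(map(float,sys.argv[1:])); o=monitor.get_obs(); T=Rm(o['tool_rot']); p=o['tool_pos']
jaw=np.degrees(np.arctan2(T[1,2],T[0,2])); az=np.degrees(np.arctan2(p[1],p[0]))
print('now',np.round(p*1000,1),'jaw',round(jaw,1),'q7',round(o['qpos'][6],1),'F',np.round(o['force'],1),'w',round(o['grip_width']*1000,1),'t',round(o['time_s'],1))
for i in range(0,len(a),4):
    d=T.T@(np.array(a[i:i+3])/1000-p); t=jaw-a[i+3]; azt=np.degrees(np.arctan2(a[i+1],a[i]))
    for tt in [(t+90)%180-90, (t+90)%180-90-180, (t+90)%180+90]:
        y=jaw-tt
        print(np.round(d,4),'turn',round(tt,1),'jaw',round((y+180)%360-180,1),'rel',round((y-azt+180)%360-180,1))
E
python3 go.py 500 -400 220 141.5 523 78.5 150 141.5
```

```text
now [ 152.4 -631.9  241.6] jaw -76.4 q7 -3.3 F [ 0.1 -0.7  0.1] w 87.3 t 1.1
[ 0.0216  0.3923 -0.1439] turn -37.9 jaw -38.5 rel 0.2
[ 0.0216  0.3923 -0.1439] turn -217.9 jaw 141.5 rel -179.8
[ 0.0216  0.3923 -0.1439] turn 142.1 jaw 141.5 rel -179.8
[ 0.0915  0.5268 -0.6037] turn -37.9 jaw -38.5 rel -47.0
[ 0.0915  0.5268 -0.6037] turn -217.9 jaw 141.5 rel 133.0
[ 0.0915  0.5268 -0.6037] turn 142.1 jaw 141.5 rel 133.0
```

Call:
step_arm(deltas=[[1,0.0,0.06,-0.02,-5],[1,0.01,0.12,-0.04,-11],[1,0.01,0.18,-0.07,-17],[1,0.02,0.23,-0.09,-23],[1,0.02,0.29,-0.11,-29],[1,0.02,0.34,-0.13,-35],[1,0.02,0.392,-0.144,-37.9],[1,0.03,0.41,-0.2,-37.9],[1,0.04,0.425,-0.255,-37.9],[1,0.05,0.44,-0.31,-37.9],[1,0.06,0.455,-0.36,-37.9],[1,0.065,0.47,-0.42,-37.9]], newtons=15)

```text
time_s: 2.6
tool_pos: [0.5106, -0.1123, 0.1762]
tool_rot: [-32.2, 90.0, -70.8]
force: [0.9, 0.5, 0.4]
grip_width: 0.087
```

```bash
python3 go.py 523 78.5 130 141.5 523 78.5 53 141.5
```

```text
now [ 510.6 -112.3  176.2] jaw -38.6 q7 -32.4 F [0.9 0.5 0.4] w 87.0 t 2.6
[ 0.0461  0.1568 -0.1094] turn -0.1 jaw -38.5 rel -47.0
[ 0.0461  0.1568 -0.1094] turn -180.1 jaw 141.5 rel 133.0
[ 0.0461  0.1568 -0.1094] turn 179.9 jaw 141.5 rel 133.0
[ 0.1231  0.1569 -0.1094] turn -0.1 jaw -38.5 rel -47.0
[ 0.1231  0.1569 -0.1094] turn -180.1 jaw 141.5 rel 133.0
[ 0.1231  0.1569 -0.1094] turn 179.9 jaw 141.5 rel 133.0
```

Call:
step_arm(deltas=[[1,0.01,0.04,-0.03,0],[1,0.02,0.09,-0.06,0],[1,0.04,0.13,-0.09,0],[1,0.046,0.157,-0.109,0],[1,0.046,0.157,-0.109,0],[1,0.046,0.157,-0.109,0]])

```text
time_s: 3.35
tool_pos: [0.5236, 0.0763, 0.1307]
tool_rot: [-37.2, 89.9, -75.8]
force: [-0.1, -0.2, -0.6]
grip_width: 0.0874
```

```bash
python3 - <<'E'
from h import *
p,d,W=look('wrist','w1.png'); 
M=(d>.02)&(W[...,2]>.052)&(W[...,2]<.068)&(np.hypot(W[...,0]-.523,W[...,1]-.0785)<.05)
print(M.sum(),rect(W[M]),np.median(W[M],0))
E
python3 go.py 523 78.5 53 141.5
```

```text
1449 (array([524.7,  81. ]), array([49.3, 13.7]), 50.8) [0.52588928 0.08257396 0.05930322]
now [523.7  75.7 130.7] jaw -38.6 q7 -56.5 F [-0.6 -0.4  0.4] w 86.9 t 3.4
[ 0.0777  0.0017 -0.0024] turn -0.1 jaw -38.5 rel -47.0
[ 0.0777  0.0017 -0.0024] turn -180.1 jaw 141.5 rel 133.0
[ 0.0777  0.0017 -0.0024] turn 179.9 jaw 141.5 rel 133.0
```

Call:
step_arm(deltas=[[1,0.03,0.002,-0.003,0],[1,0.055,0.002,-0.003,0],[1,0.07,0.002,-0.003,0],[1,0.077,0.002,-0.003,0],[1,0.077,0.002,-0.003,0],[-1,0.077,0.002,-0.003,0],[-1,0.077,0.002,-0.003,0],[-1,0.077,0.002,-0.003,0],[-1,0.077,0.002,-0.003,0],[-1,0.077,0.002,-0.003,0],[-1,0.077,0.002,-0.003,0]], newtons=15)

```text
time_s: 4.78
tool_pos: [0.5222, 0.0808, 0.0535]
tool_rot: [-85.4, 90.0, -123.9]
force: [-1.0, -0.1, -0.1]
grip_width: 0.0348
```

Call:
step_arm(deltas=[[-1,0,0,0,0],[-1,-0.03,0,0,0],[-1,-0.06,0,0,0],[-1,-0.09,0,0,0],[-1,-0.09,0,0,0]])

```text
time_s: 5.4
tool_pos: [0.524, 0.0812, 0.1459]
tool_rot: [36.9, 89.7, -1.7]
force: [-0.6, 0.2, 0.0]
grip_width: 0.0008
```

```bash
python3 go.py 526 -476 100 -38.5 526 -476 39 -100
```

```text
now [524.   81.2 145.9] jaw -38.5 q7 -56.4 F [-0.6  0.2  0. ] w 0.8 t 5.4
[ 0.046  -0.4347  0.3485] turn -0.0 jaw -38.5 rel 3.6
[ 0.046  -0.4347  0.3485] turn -180.0 jaw 141.5 rel -176.4
[ 0.046  -0.4347  0.3485] turn 180.0 jaw 141.5 rel -176.4
[ 0.107  -0.4349  0.3483] turn 61.5 jaw -100.0 rel -57.9
[ 0.107  -0.4349  0.3483] turn -118.5 jaw 80.0 rel 122.1
[ 0.107  -0.4349  0.3483] turn 241.5 jaw 80.0 rel 122.1
```

Call:
step_arm(deltas=[[-0.2,0,0,0,0],[-0.2,0,0,0,0],[-0.2,0,0,0,0],[-0.2,0,0,0,0]])

```text
time_s: 5.9
tool_pos: [0.522, 0.0808, 0.143]
tool_rot: [-143.1, 89.9, 178.4]
force: [0.2, -0.0, -0.1]
grip_width: 0.031
```

```bash
python3 - <<'E'
from h import *
p,d,W=look('wrist') 
M=(d>.02)&(W[...,2]>.052)&(W[...,2]<.068)&(np.hypot(W[...,0]-.523,W[...,1]-.0785)<.05)
print(M.sum(),rect(W[M]),np.median(W[M],0))
p,d,W=look('top') 
M=(d>.02)&(W[...,2]>.025)&(W[...,2]<.068)&(np.hypot(W[...,0]-.523,W[...,1]-.0785)<.06)
print(M.sum(),rect(W[M]),np.median(W[M],0))
E
python3 go.py 524 80 53 141.5
```

```text
1294 (array([523.2,  82.4]), array([49.6, 14. ]), 52.0) [0.52431661 0.08409514 0.05932047]
75 (array([535. ,  54.2]), array([92.5, 49.3]), 0.8) [0.50895748 0.05778862 0.03061528]
now [522.1  80.9 143.3] jaw -38.5 q7 -56.4 F [-0.   1.  -0.6] w 33.1 t 6.0
[0.0903 0.0005 0.002 ] turn -0.0 jaw -38.5 rel -47.2
[0.0903 0.0005 0.002 ] turn -180.0 jaw 141.5 rel 132.8
[0.0903 0.0005 0.002 ] turn 180.0 jaw 141.5 rel 132.8
```

Call:
step_arm(deltas=[[-0.2,0.03,0,0.001,0],[-0.2,0.06,0,0.001,0],[-0.2,0.08,0,0.001,0],[-0.2,0.09,0,0.001,0],[-0.2,0.09,0,0.001,0],[-1,0.09,0,0.001,0],[-1,0.09,0,0.001,0],[-1,0.09,0,0.001,0],[-1,0.09,0,0.001,0],[-1,0.09,0,0.001,0],[-1,0.09,0,0.001,0]], newtons=20)

```text
time_s: 7.38
tool_pos: [0.5233, 0.0804, 0.0541]
tool_rot: [23.8, 90.0, -14.8]
force: [-1.7, -0.4, 6.3]
grip_width: 0.0139
```

Call:
step_arm(deltas=[[-1,0,0,0,0],[-1,-0.03,0,0,0],[-1,-0.06,0,0,0],[-1,-0.09,0,0,0],[-1,-0.09,0,0,0],[-1,-0.09,0,0,0]])

```text
time_s: 8.12
tool_pos: [0.5223, 0.0797, 0.1423]
tool_rot: [-124.9, 89.9, -163.4]
force: [0.3, -0.0, -0.4]
grip_width: 0.0137
```

```bash
python3 go.py 526 -476 100 -38.5 526 -476 39 -38.5
```

```text
now [522.3  79.7 142.3] jaw -38.5 q7 -56.4 F [ 0.3 -0.  -0.4] w 13.7 t 8.1
[ 0.0426 -0.4323  0.3493] turn -0.0 jaw -38.5 rel 3.6
[ 0.0426 -0.4323  0.3493] turn -180.0 jaw 141.5 rel -176.4
[ 0.0426 -0.4323  0.3493] turn 180.0 jaw 141.5 rel -176.4
[ 0.1036 -0.4322  0.3493] turn -0.0 jaw -38.5 rel 3.6
[ 0.1036 -0.4322  0.3493] turn -180.0 jaw 141.5 rel -176.4
[ 0.1036 -0.4322  0.3493] turn 180.0 jaw 141.5 rel -176.4
```

Call:
step_arm(deltas=[[-1,0,-0.03,0.024,0],[-1,0,-0.07,0.056,0],[-1,0,-0.115,0.093,0],[-1,0,-0.16,0.129,0],[-1,0,-0.205,0.166,0],[-1,0,-0.25,0.202,0],[-1,0,-0.295,0.238,0],[-1,0.01,-0.34,0.275,0],[-1,0.02,-0.38,0.307,0],[-1,0.03,-0.412,0.333,0],[-1,0.04,-0.432,0.349,0],[-1,0.045,-0.432,0.349,0]])

```text
time_s: 9.62
tool_pos: [0.5242, -0.477, 0.0947]
tool_rot: [-166.1, 89.7, 155.2]
force: [0.3, 0.0, -1.7]
grip_width: 0.014
```

Call:
step_arm(deltas=[[-1,0.02,0,0,0],[-1,0.035,0,0,0],[-1,0.045,0,0,0],[-1,0.05,0,0,0],[-1,0.053,0,0,0],[-1,0.053,0,0,0]])

```text
time_s: 10.38
tool_pos: [0.5271, -0.4753, 0.0459]
tool_rot: [-16.2, 90.0, -54.7]
force: [0.2, -0.1, -0.3]
grip_width: 0.0137
```

```bash
python3 go.py 526 -476 38 -38.5;  python3 - <<'E'
from h import *
p,d,W=look('wrist','w2.png')
E
```

```text
now [ 527.1 -475.3   45.9] jaw -38.5 q7 -6.9 F [ 0.2 -0.1 -0.3] w 13.7 t 10.4
[ 0.0079 -0.0012 -0.0004] turn -0.0 jaw -38.5 rel 3.6
[ 0.0079 -0.0012 -0.0004] turn -180.0 jaw 141.5 rel -176.4
[ 0.0079 -0.0012 -0.0004] turn 180.0 jaw 141.5 rel -176.4
```

View pics/w2.png

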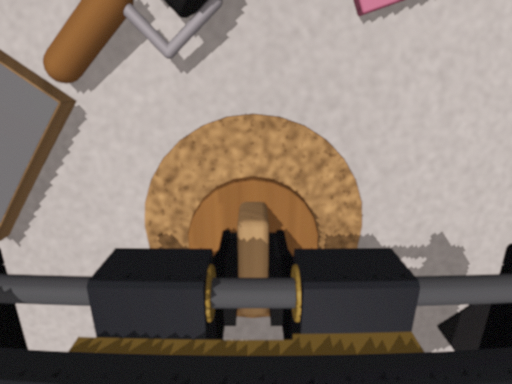

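Call:
step_arm(deltas=[[-1,0.004,0,0,0],[-1,0.006,0,0,0],[-1,0.007,0,0,0],[-1,0.008,0,0,0],[-1,0.008,0,0,0]])

```text
time_s: 11.05
tool_pos: [0.5269, -0.4751, 0.0382]
tool_rot: [-122.9, 90.0, -161.4]
force: [-2.9, 1.6, 4.5]
grip_width: 0.0136
```

Call:
step_arm(deltas=[[-0.3,0,0,0,0],[-0.3,0,0,0,0],[-0.3,0,0,0,0],[-0.3,-0.02,0,0,0],[-0.3,-0.05,0,0,0],[-0.3,-0.1,0,0,0],[-0.3,-0.14,0,0,0],[-0.3,-0.14,0,0,0]])

```text
time_s: 12.05
tool_pos: [0.5294, -0.4767, 0.1844]
tool_rot: [-2.9, 89.4, -41.4]
force: [0.2, -0.8, -0.4]
grip_width: 0.0308
```

```bash
cat > seen.py <<'E'
from h import *
p,d,W=look('top'); ok=d>.3
def at(n,lo,hi,x,y,r):
    Q=W[ok&(W[...,2]>lo)&(W[...,2]<hi)&(np.hypot(W[...,0]-x,W[...,1]-y)<r)]
    print(n,len(Q),rect(Q) if len(Q)>4 else '',np.round(np.median(Q[:,2]),4) if len(Q) else '')
import sys
a=sys.argv[1:]
for i in range(0,len(a),6): at(a[i],*map(float,a[i+1:i+6]))
E
python3 seen.py bar .035 .06 .526 -.476 .07 disc .011 .03 .526 -.476 .07 mat .002 .03 .526 -.476 .09 tab .07 .1 .521 .184 .05 pile .045 .06 .542 .297 .08
python3 go.py 521 184 150 79.3 521 184 71 79.3
```

```text
bar 48 (array([ 528.1, -473.4]), array([40.5, 14.1]), 49.6) 0.0434
disc 199 (array([ 536.5, -473.3]), array([102.1,  67.8]), 5.7) 0.0147
mat 818 (array([ 532.5, -459.2]), array([178.3, 143.6]), -18.8) 0.0055
tab 66 (array([520.9, 183.9]), array([49., 13.]), -9.8) 0.0834
pile 536 (array([530.1, 299. ]), array([131.5,  63.1]), -11.3) 0.0538
now [ 528.2 -475.9  181.3] jaw -38.5 q7 -5.3 F [ 1.   0.2 -1. ] w 30.5 t 12.1
[ 0.0287  0.5118 -0.4168] turn 62.2 jaw -100.7 rel -120.2
[ 0.0287  0.5118 -0.4168] turn -117.8 jaw 79.3 rel 59.8
[ 0.0287  0.5118 -0.4168] turn 242.2 jaw 79.3 rel 59.8
[ 0.1077  0.5119 -0.4173] turn 62.2 jaw -100.7 rel -120.2
[ 0.1077  0.5119 -0.4173] turn -117.8 jaw 79.3 rel 59.8
[ 0.1077  0.5119 -0.4173] turn 242.2 jaw 79.3 rel 59.8
```

Call:
step_arm(deltas=[[-0.3,0,0.025,-0.02,-6],[-0.3,0,0.07,-0.057,-16],[-0.3,0,0.118,-0.096,-26],[-0.3,0,0.165,-0.134,-36],[-0.3,0,0.212,-0.173,-46],[-0.3,0,0.26,-0.212,-56],[-0.3,0.005,0.307,-0.25,-66],[-0.3,0.01,0.354,-0.288,-76],[-0.3,0.015,0.4,-0.326,-86],[-0.3,0.02,0.445,-0.362,-96],[-0.3,0.025,0.485,-0.395,-107],[-0.3,0.029,0.512,-0.417,-117]])

```text
time_s: 13.6
tool_pos: [0.5182, 0.1878, 0.1478]
tool_rot: [93.3, 89.9, 172.2]
force: [0.1, 0.8, -0.3]
grip_width: 0.0305
```

Call:
step_arm(deltas=[[-0.3,0,0,0,0],[-0.3,0,0,0,0],[-0.3,0,0,0,0]])

```text
time_s: 13.98
tool_pos: [0.52, 0.1832, 0.1482]
tool_rot: [177.9, 89.9, -103.9]
force: [0.3, 0.3, -0.2]
grip_width: 0.0303
```

```bash
python3 go.py 521 184 71 79.3
```

```text
now [520.  183.2 148.2] jaw 78.3 q7 43.0 F [ 0.3  0.3 -0.2] w 30.3 t 14.0
[ 0.0772 -0.0008  0.0011] turn -1.0 jaw 79.3 rel 59.8
[ 0.0772 -0.0008  0.0011] turn -181.0 jaw -100.7 rel -120.2
[ 0.0772 -0.0008  0.0011] turn 179.0 jaw -100.7 rel -120.2
```

Call:
step_arm(deltas=[[-0.3,0.03,0,0.001,-1],[-0.3,0.06,0,0.001,-1],[-0.3,0.073,0,0.001,-1],[-0.3,0.077,0,0.001,-1],[-0.3,0.077,0,0.001,-1],[-1,0.077,0,0.001,-1],[-1,0.077,0,0.001,-1],[-1,0.077,0,0.001,-1],[-1,0.077,0,0.001,-1],[-1,0.077,0,0.001,-1]], newtons=30)

```text
time_s: 15.22
tool_pos: [0.5202, 0.1864, 0.072]
tool_rot: [-59.0, 90.0, 20.5]
force: [-0.3, -0.4, 4.4]
grip_width: 0.0118
```

Call:
step_arm(deltas=[[-1,0,0,-0.005,0],[-1,0,0,-0.015,0],[-1,0,0,-0.027,0],[-1,0,0,-0.039,0],[-1,0,0,-0.051,0],[-1,0,0,-0.063,0],[-1,0,0,-0.075,0],[-1,0,0,-0.087,0],[-1,0,0,-0.099,0],[-1,0,0,-0.109,0],[-1,0,0,-0.115,0],[-1,0,0,-0.115,0]])

```text
time_s: 16.73
tool_pos: [0.4981, 0.0711, 0.072]
tool_rot: [152.2, 89.8, -128.4]
force: [-2.9, 0.4, 9.4]
grip_width: 0.0117
```

Call:
step_arm(deltas=[[-1,0,0,-0.004,0],[-1,0,0,-0.008,0],[-1,0,0,-0.011,0],[-1,0,0,-0.014,0],[-1,0,0,-0.014,0]])

```text
time_s: 17.35
tool_pos: [0.4956, 0.0581, 0.0719]
tool_rot: [139.6, 89.9, -141.0]
force: [-2.0, 1.9, 9.3]
grip_width: 0.0119
```

```bash
python3 go.py 499 54 71 79.3; python3 seen.py pile .045 .062 .518 .167 .07 head .22 .3 .549 .332 .12 wheel .34 .38 .55 .334 .1 
```

```text
now [495.6  58.1  71.9] jaw 79.4 q7 56.5 F [-2.   1.9  9.3] w 11.9 t 17.4
[ 0.0009 -0.0041 -0.0034] turn 0.1 jaw 79.3 rel 73.1
[ 0.0009 -0.0041 -0.0034] turn -179.9 jaw -100.7 rel -106.9
[ 0.0009 -0.0041 -0.0034] turn 180.1 jaw -100.7 rel -106.9
pile 176 (array([518.5, 169.9]), array([105.2,  60.2]), -13.2) 0.054
head 1178 (array([549.2, 331.8]), array([200.6,  65.2]), -10.1) 0.2958
wheel 1432 (array([550.4, 335.4]), array([139.9, 139.3]), -43.3) 0.3625
```

Call:
step_arm(deltas=[[-1,0,0,-0.003,0],[-1,0,0,-0.006,0],[-1,0,0,-0.006,0]])

```text
time_s: 17.77
tool_pos: [0.4956, 0.0579, 0.072]
tool_rot: [-8.7, 89.6, 70.8]
force: [3.0, 13.7, 0.4]
grip_width: 0.012
```

Call:
step_arm(deltas=[[-1,0,0,-0.003,0],[-1,0,0,-0.006,0],[-1,0,0,-0.006,0]])

```text
time_s: 18.15
tool_pos: [0.4955, 0.0577, 0.072]
tool_rot: [-12.0, 89.0, 67.8]
force: [8.3, 25.9, -7.2]
grip_width: 0.0117
```

Call:
step_arm(deltas=[[-1,0,0,0.012,0],[0,0,0,0.012,0],[0,0,0,0.012,0],[0,0,0,0.012,0],[0,-0.04,0,0.012,0],[1,-0.08,0,0.012,0],[1,-0.1,0,-0.04,-5],[1,-0.1,0,-0.09,-10],[1,-0.1,0.02,-0.14,-15],[1,-0.1,0.04,-0.155,-20],[1,-0.1,0.04,-0.155,-20]])

```text
time_s: 19.52
tool_pos: [0.4247, -0.0996, 0.1712]
tool_rot: [135.3, 89.9, -125.6]
force: [-0.0, 0.0, 0.0]
grip_width: 0.086
```

```bash
python3 seen.py pile .045 .062 .518 .167 .08 pile2 .045 .062 .518 .167 .064 tab .07 .1 .495 .055 .04 b1 .01 .026 .4435 -.101 .07 b2 .01 .026 .6765 -.220 .06 b3 .01 .026 .4414 -.3444 .06 pl .03 .05 .5617 -.217 .04 bar .035 .06 .526 -.476 .05 jar .04 .07 .677 -.097 .1
python3 go.py 443.5 -101 100 100.1 443.5 -101 23 100.1; sed -i 's/^x//' go.py
```

```text
pile 538 (array([518.6, 169.7]), array([104.3,  61.8]), -11.1) 0.0538
pile2 538 (array([518.6, 169.7]), array([104.3,  61.8]), -11.1) 0.0538
tab 55 (array([496.9,  57.3]), array([46.4, 12.5]), -11.0) 0.0834
b1 130 (array([474.2, -95.6]), array([57.3, 39.1]), -89.7) 0.0186
b2 433 (array([ 673.8, -228.9]), array([109.8,  71.2]), 14.8) 0.0183
b3 452 (array([ 444.3, -344.3]), array([105.8,  57.7]), 17.1) 0.0186
pl 60 (array([ 561.8, -217.3]), array([49.2, 13.9]), 13.2) 0.0395
bar 62 (array([ 525.9, -476.7]), array([49.5, 13.9]), 50.5) 0.044
jar 137 (array([678.7, -93.2]), array([44.4, 42.1]), 0.3) 0.0553
now [426.  -98.4 171.5] jaw 99.3 q7 113.6 F [0.7 0.3 0.8] w 86.6 t 19.6
[ 0.0715 -0.0168 -0.0053] turn -0.8 jaw 100.1 rel 112.9
[ 0.0715 -0.0168 -0.0053] turn -180.8 jaw -79.9 rel -67.1
[ 0.0715 -0.0168 -0.0053] turn 179.2 jaw -79.9 rel -67.1
[ 0.1485 -0.0169 -0.0052] turn -0.8 jaw 100.1 rel 112.9
[ 0.1485 -0.0169 -0.0052] turn -180.8 jaw -79.9 rel -67.1
[ 0.1485 -0.0169 -0.0052] turn 179.2 jaw -79.9 rel -67.1
```

Call:
step_arm(deltas=[[1,0.05,-0.017,-0.005,-1],[1,0.09,-0.017,-0.005,-1],[1,0.09,-0.017,-0.005,-1],[1,0.12,-0.017,-0.005,-1],[1,0.14,-0.017,-0.005,-1],[1,0.149,-0.017,-0.005,-1],[1,0.149,-0.017,-0.005,-1],[-1,0.149,-0.017,-0.005,-1],[-1,0.149,-0.017,-0.005,-1],[-1,0.149,-0.017,-0.005,-1],[-1,0.149,-0.017,-0.005,-1],[-1,0.149,-0.017,-0.005,-1]], newtons=25)

```text
time_s: 21.08
tool_pos: [0.4441, -0.0998, 0.0227]
tool_rot: [168.5, 90.0, -91.0]
force: [-0.8, 1.0, 2.6]
grip_width: 0.0559
```

Call:
step_arm(deltas=[[-1,0,0,0,0],[-1,0,0,0,0],[-1,-0.03,0,0,0],[-1,-0.08,0,0,0],[-1,-0.12,0,0,0],[-1,-0.12,0,0,0],[-1,-0.12,0,0,0]])

```text
time_s: 21.95
tool_pos: [0.4432, -0.0999, 0.1415]
tool_rot: [83.5, 89.9, -176.1]
force: [-0.2, 0.7, -1.5]
grip_width: 0.0557
```

```bash
python3 go.py 518.6 169.7 142 79.1
```

```text
now [443.2 -99.9 141.5] jaw 100.5 q7 109.4 F [-0.2  0.7 -1.5] w 55.7 t 21.9
[-0.0006 -0.1231  0.2514] turn 21.4 jaw 79.1 rel 61.0
[-0.0006 -0.1231  0.2514] turn -158.6 jaw -100.9 rel -119.0
[-0.0006 -0.1231  0.2514] turn 201.4 jaw -100.9 rel -119.0
```

Call:
step_arm(deltas=[[-1,0,-0.012,0.025,3],[-1,0,-0.03,0.062,6],[-1,0,-0.05,0.102,10],[-1,0,-0.07,0.143,14],[-1,0,-0.09,0.184,18],[-1,0,-0.108,0.22,21.4],[-1,0,-0.119,0.243,21.4],[-1,0,-0.123,0.251,21.4],[-1,0,-0.123,0.251,21.4],[-1,0,-0.123,0.251,21.4]])

```text
time_s: 23.2
tool_pos: [0.5191, 0.1678, 0.1419]
tool_rot: [150.9, 89.9, -130.1]
force: [-0.9, -0.2, -1.2]
grip_width: 0.0555
```

```bash
cat > held.py <<'E'
# pose of held block: top face plane seen by wrist camera, relative to TCP
from h import *
E
python3 go.py 518.6 169.7 84 79.1;  python3 - <<'E'
from h import *
p,d,W=look('wrist','w3.png')
E
```

```text
now [519.1 167.8 141.9] jaw 79.0 q7 43.5 F [-0.9 -0.2 -1.2] w 55.5 t 23.2
[0.0579 0.0009 0.0019] turn -0.1 jaw 79.1 rel 61.0
[0.0579 0.0009 0.0019] turn -180.1 jaw -100.9 rel -119.0
[0.0579 0.0009 0.0019] turn 179.9 jaw -100.9 rel -119.0
```

View pics/w3.png

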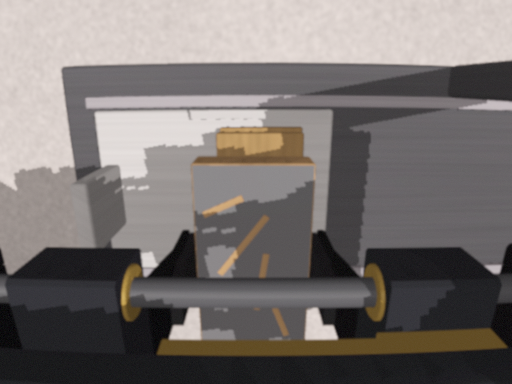

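Call:
step_arm(deltas=[[-1,0.02,0.001,0.002,0],[-1,0.04,0.001,0.002,0],[-1,0.054,0.001,0.002,0],[-1,0.058,0.001,0.002,0],[-1,0.058,0.001,0.002,0]])

```text
time_s: 23.88
tool_pos: [0.5187, 0.1718, 0.0843]
tool_rot: [80.4, 90.0, 159.5]
force: [0.2, 0.2, -1.2]
grip_width: 0.0559
```

Call:
step_arm(deltas=[[-1,0.002,0,0,0],[-1,0.003,0,0,0],[-1,0.004,0,0,0],[-1,0.005,0,0,0],[-1,0.005,0,0,0]])

```text
time_s: 24.5
tool_pos: [0.5187, 0.1716, 0.0795]
tool_rot: [159.8, 90.0, -121.2]
force: [-0.1, -0.2, -0.6]
grip_width: 0.0562
```

Call:
step_arm(deltas=[[-1,0.001,0,0,0],[-1,0.002,0,0,0],[-1,0.002,0,0,0]])

```text
time_s: 24.88
tool_pos: [0.5187, 0.1715, 0.0774]
tool_rot: [126.4, 90.0, -154.6]
force: [-0.8, -0.1, -1.1]
grip_width: 0.0558
```

Call:
step_arm(deltas=[[-1,0.0,0,-0.0015,0],[-1,0.001,0,-0.0015,0],[-1,0.0015,0,-0.0015,0],[-1,0.002,0,-0.0015,0],[-1,0.002,0,-0.0015,0]])

```text
time_s: 25.5
tool_pos: [0.5187, 0.1703, 0.0767]
tool_rot: [-148.7, 90.0, -69.7]
force: [-3.8, -1.3, 9.5]
grip_width: 0.0556
```

Call:
step_arm(deltas=[[0.6,0,0,0,0],[0.6,0,0,0,0],[0.6,0,0,0,0],[0.6,-0.02,0,0,0],[1,-0.05,0,0,0],[1,-0.1,0,0,0],[1,-0.1,0,0,0]])

```text
time_s: 26.38
tool_pos: [0.521, 0.1718, 0.1805]
tool_rot: [-69.5, 89.5, 9.6]
force: [0.5, 0.2, -1.0]
grip_width: 0.0855
```

```bash
python3 go.py 500 -60 150 100 676.5 -220.3 100 104.6 
```

```text
now [521.  171.8 180.5] jaw 79.1 q7 45.1 F [ 0.5  0.2 -1. ] w 85.5 t 26.4
[ 0.03   -0.023  -0.2317] turn -20.9 jaw 100.0 rel 106.8
[ 0.03   -0.023  -0.2317] turn -200.9 jaw -80.0 rel -73.2
[ 0.03   -0.023  -0.2317] turn 159.1 jaw -80.0 rel -73.2
[ 0.0813 -0.2263 -0.3558] turn -25.5 jaw 104.6 rel 122.6
[ 0.0813 -0.2263 -0.3558] turn -205.5 jaw -75.4 rel -57.4
[ 0.0813 -0.2263 -0.3558] turn 154.5 jaw -75.4 rel -57.4
```

Call:
step_arm(deltas=[[1,0,-0.015,-0.025,-3],[1,0,-0.045,-0.07,-6],[1,0.005,-0.075,-0.118,-9],[1,0.01,-0.105,-0.165,-12],[1,0.015,-0.135,-0.212,-15],[1,0.02,-0.165,-0.26,-18],[1,0.03,-0.195,-0.307,-22],[1,0.05,-0.217,-0.341,-25.5],[1,0.07,-0.226,-0.356,-25.5],[1,0.08,-0.226,-0.356,-25.5],[1,0.08,-0.226,-0.356,-25.5],[1,0.08,-0.226,-0.356,-25.5]])

```text
time_s: 27.88
tool_pos: [0.6733, -0.2198, 0.0969]
tool_rot: [-102.2, 89.9, 2.5]
force: [1.0, -0.0, -0.2]
grip_width: 0.0871
```

```bash
python3 seen.py pile .045 .09 .518 .167 .064 bar .035 .06 .526 -.476 .05 pl .03 .05 .5617 -.217 .04;python3 go.py  676.5 -220.3 23 104.6 
```

```text
pile 536 (array([518.4, 169.8]), array([104.2,  62.2]), -10.5) 0.0721
bar 65 (array([ 525.5, -476.6]), array([49.5, 14.9]), 52.0) 0.0429
pl 59 (array([ 561.7, -217.5]), array([49.1, 14. ]), 11.8) 0.0396
now [ 673.4 -220.3   97. ] jaw 104.7 q7 100.1 F [-0.7 -0.  -0.9] w 87.3 t 27.9
[ 0.074  -0.0029 -0.0007] turn 0.1 jaw 104.6 rel 122.6
[ 0.074  -0.0029 -0.0007] turn -179.9 jaw -75.4 rel -57.4
[ 0.074  -0.0029 -0.0007] turn 180.1 jaw -75.4 rel -57.4
```

Call:
step_arm(deltas=[[1,0.03,-0.003,0,0],[1,0.055,-0.003,0,0],[1,0.07,-0.003,0,0],[1,0.074,-0.003,0,0],[1,0.074,-0.003,0,0],[-1,0.074,-0.003,0,0],[-1,0.074,-0.003,0,0],[-1,0.074,-0.003,0,0],[-1,0.074,-0.003,0,0],[-1,0.074,-0.003,0,0],[-1,0.074,-0.003,0,0],[-1,0.074,-0.003,0,0]])

```text
time_s: 29.42
tool_pos: [0.6758, -0.2213, 0.0217]
tool_rot: [-0.6, 90.0, 104.0]
force: [-0.9, 1.4, 3.1]
grip_width: 0.0558
```

Call:
step_arm(deltas=[[-1,-0.03,0,0,0],[-1,-0.08,0,0,0],[-1,-0.13,0,0,0],[-1,-0.14,0,0,0],[-1,-0.14,0,0,0],[-1,-0.14,0,0,0]])

```text
time_s: 30.18
tool_pos: [0.6746, -0.2217, 0.1591]
tool_rot: [67.8, 89.8, 172.4]
force: [0.0, 0.5, -1.2]
grip_width: 0.0558
```

```bash
python3 go.py 518.6 169.7 160 79.1
```

```text
now [ 674.6 -221.7  159.1] jaw 104.6 q7 101.6 F [ 0.   0.5 -1.2] w 55.8 t 30.2
[-2.000e-04  5.250e-02  4.181e-01] turn 25.5 jaw 79.1 rel 61.0
[-2.000e-04  5.250e-02  4.181e-01] turn -154.5 jaw -100.9 rel -119.0
[-2.000e-04  5.250e-02  4.181e-01] turn 205.5 jaw -100.9 rel -119.0
```

Call:
step_arm(deltas=[[-1,0,0.003,0.025,3],[-1,0,0.009,0.07,6],[-1,0,0.015,0.12,10],[-1,0,0.021,0.17,13],[-1,0,0.028,0.22,16],[-1,0,0.034,0.27,19],[-1,0,0.04,0.32,22],[-1,0,0.046,0.37,25.5],[-1,0,0.05,0.4,25.5],[-1,0,0.0525,0.418,25.5],[-1,0,0.0525,0.418,25.5],[-1,0,0.0525,0.418,25.5]])

```text
time_s: 31.68
tool_pos: [0.5205, 0.1679, 0.161]
tool_rot: [156.3, 89.9, -124.8]
force: [0.1, -0.0, -1.0]
grip_width: 0.0558
```

```bash
python3 go.py 518.6 169.7 100 79.1
```

```text
now [520.5 167.9 161. ] jaw 78.9 q7 44.4 F [ 0.1 -0.  -1. ] w 55.8 t 31.7
[0.061  0.0022 0.0014] turn -0.2 jaw 79.1 rel 61.0
[0.061  0.0022 0.0014] turn -180.2 jaw -100.9 rel -119.0
[0.061  0.0022 0.0014] turn 179.8 jaw -100.9 rel -119.0
```

Call:
step_arm(deltas=[[-1,0.02,0.002,0,0],[-1,0.04,0.002,0,0],[-1,0.054,0.002,0,0],[-1,0.061,0.002,0,0],[-1,0.061,0.002,0,0],[-1,0.061,0.002,0,0]])

```text
time_s: 32.42
tool_pos: [0.5183, 0.1706, 0.101]
tool_rot: [-64.9, 89.9, 14.2]
force: [-0.0, 0.4, -0.9]
grip_width: 0.0556
```

```bash
python3 go.py 518.6 169.7 96 79.1
```

```text
now [518.3 170.6 101. ] jaw 79.1 q7 41.1 F [-0.   0.4 -0.9] w 55.6 t 32.4
[ 0.005  -0.0005 -0.0008] turn -0.0 jaw 79.1 rel 61.0
[ 0.005  -0.0005 -0.0008] turn -180.0 jaw -100.9 rel -119.0
[ 0.005  -0.0005 -0.0008] turn 180.0 jaw -100.9 rel -119.0
```

Call:
step_arm(deltas=[[-1,0.002,0,-0.0005,0],[-1,0.003,0,-0.0005,0],[-1,0.004,0,-0.0005,0],[-1,0.005,0,-0.0005,0],[-1,0.005,0,-0.0005,0]])

```text
time_s: 33.05
tool_pos: [0.5177, 0.1697, 0.0954]
tool_rot: [156.4, 90.0, -124.5]
force: [-0.2, -0.7, -0.7]
grip_width: 0.0557
```

Call:
step_arm(deltas=[[-1,0.0005,0,0,0],[-1,0.001,0,0,0],[-1,0.0015,0,0,0],[-1,0.0015,0,0,0]])

```text
time_s: 33.55
tool_pos: [0.5177, 0.1697, 0.094]
tool_rot: [139.4, 90.0, -141.6]
force: [-0.3, 0.2, -0.9]
grip_width: 0.0559
```

Call:
step_arm(deltas=[[-1,0.0005,0,0,0],[-1,0.001,0,0,0],[-1,0.0015,0,0,0],[-1,0.0015,0,0,0]])

```text
time_s: 34.05
tool_pos: [0.5179, 0.1699, 0.0936]
tool_rot: [-159.7, 90.0, -80.6]
force: [-3.6, -1.8, 8.7]
grip_width: 0.0558
```

Call:
step_arm(deltas=[[0.6,0,0,0,0],[0.6,0,0,0,0],[0.6,0,0,0,0],[0.6,-0.02,0,0,0],[1,-0.05,0,0,0],[1,-0.08,0,0,0],[1,-0.08,0,0,0]])

```text
time_s: 34.92
tool_pos: [0.5195, 0.1708, 0.176]
tool_rot: [-71.3, 89.7, 7.8]
force: [0.1, -0.6, 0.1]
grip_width: 0.0857
```

```bash
python3 go.py 480 -100 150 90 442.8 -344.3 90 106.7 
```

```text
now [519.5 170.8 176. ] jaw 79.1 q7 45.0 F [ 0.1 -0.6  0.1] w 85.7 t 34.9
[ 0.0255 -0.0124 -0.2734] turn -10.9 jaw 90.0 rel 101.8
[ 0.0255 -0.0124 -0.2734] turn -190.9 jaw -90.0 rel -78.2
[ 0.0255 -0.0124 -0.2734] turn 169.1 jaw -90.0 rel -78.2
[ 0.0851 -0.0218 -0.5205] turn -27.6 jaw 106.7 rel 144.6
[ 0.0851 -0.0218 -0.5205] turn -207.6 jaw -73.3 rel -35.4
[ 0.0851 -0.0218 -0.5205] turn 152.4 jaw -73.3 rel -35.4
```

Call:
step_arm(deltas=[[1,0,-0.001,-0.03,-3],[1,0,-0.003,-0.08,-5],[1,0,-0.005,-0.13,-8],[1,0.005,-0.008,-0.185,-10],[1,0.01,-0.01,-0.24,-13],[1,0.015,-0.012,-0.295,-16],[1,0.02,-0.015,-0.35,-19],[1,0.03,-0.017,-0.405,-22],[1,0.045,-0.019,-0.455,-25],[1,0.06,-0.021,-0.5,-27],[1,0.08,-0.022,-0.52,-27.6],[1,0.085,-0.022,-0.52,-27.6]])

```text
time_s: 36.42
tool_pos: [0.4391, -0.3458, 0.0859]
tool_rot: [22.1, 89.8, 128.5]
force: [-0.1, 0.3, 0.1]
grip_width: 0.0873
```

Call:
step_arm(deltas=[[1,0,0,0,0],[1,0,0,0,0]])

```text
time_s: 36.67
tool_pos: [0.4418, -0.3437, 0.0885]
tool_rot: [-149.7, 89.9, -42.9]
force: [0.0, 0.2, -0.5]
grip_width: 0.0871
```

```bash
python3 seen.py pile .045 .12 .518 .167 .064 top .085 .12 .518 .167 .064 bar .035 .06 .526 -.476 .05 ;python3 go.py  442.8 -344.3 23 106.7 
```

```text
pile 560 (array([517.6, 169.1]), array([102.9,  60.5]), -11.4) 0.0901
top 493 (array([519.5, 168.7]), array([99.2, 60.5]), -11.4) 0.0906
bar 64 (array([ 526. , -477.5]), array([48.5, 16.1]), 48.1) 0.0437
now [ 441.7 -344.    88.6] jaw 106.8 q7 126.5 F [-0.3 -0.6 -0.3] w 87.1 t 36.7
[ 0.0656 -0.0009 -0.0005] turn 0.1 jaw 106.7 rel 144.6
[ 0.0656 -0.0009 -0.0005] turn -179.9 jaw -73.3 rel -35.4
[ 0.0656 -0.0009 -0.0005] turn 180.1 jaw -73.3 rel -35.4
```

Call:
step_arm(deltas=[[1,0.03,-0.001,0,0],[1,0.05,-0.001,0,0],[1,0.062,-0.001,0,0],[1,0.066,-0.001,0,0],[1,0.066,-0.001,0,0],[-1,0.066,-0.001,0,0],[-1,0.066,-0.001,0,0],[-1,0.066,-0.001,0,0],[-1,0.066,-0.001,0,0],[-1,0.066,-0.001,0,0],[-1,0.066,-0.001,0,0],[-1,0.066,-0.001,0,0]])

```text
time_s: 38.22
tool_pos: [0.4416, -0.3447, 0.0217]
tool_rot: [93.4, 90.0, -159.9]
force: [0.2, 0.8, 4.0]
grip_width: 0.0556
```

Call:
step_arm(deltas=[[-1,-0.03,0,0,0],[-1,-0.08,0,0,0],[-1,-0.13,0,0,0],[-1,-0.15,0,0,0],[-1,-0.15,0,0,0],[-1,-0.15,0,0,0]])

```text
time_s: 38.98
tool_pos: [0.4405, -0.3443, 0.1694]
tool_rot: [34.1, 89.8, 140.8]
force: [-0.4, -0.3, -1.1]
grip_width: 0.0557
```

```bash
python3 go.py 518.6 169.7 172 79.1
```

```text
now [ 440.5 -344.3  169.4] jaw 106.7 q7 130.3 F [-0.4 -0.3 -1.1] w 55.7 t 39.0
[-0.0017 -0.2221  0.47  ] turn 27.6 jaw 79.1 rel 61.0
[-0.0017 -0.2221  0.47  ] turn -152.4 jaw -100.9 rel -119.0
[-0.0017 -0.2221  0.47  ] turn 207.6 jaw -100.9 rel -119.0
```

Call:
step_arm(deltas=[[-1,0,-0.012,0.025,3],[-1,0,-0.035,0.074,6],[-1,0,-0.058,0.123,9],[-1,0,-0.081,0.172,12],[-1,0,-0.104,0.221,15],[-1,0,-0.128,0.27,18],[-1,0,-0.151,0.319,21],[-1,0,-0.174,0.368,24],[-1,0,-0.197,0.417,27.6],[-1,0,-0.213,0.45,27.6],[-1,0,-0.222,0.47,27.6],[-1,0,-0.222,0.47,27.6]])

```text
time_s: 40.48
tool_pos: [0.518, 0.1712, 0.1697]
tool_rot: [79.2, 89.8, 158.5]
force: [-0.2, -0.7, -1.4]
grip_width: 0.0557
```

Call:
step_arm(deltas=[[-1,0.02,0,0,0],[-1,0.04,0,0,0],[-1,0.045,0,0,0],[-1,0.045,0,0,0],[-1,0.045,0,0,0]])

```text
time_s: 41.1
tool_pos: [0.52, 0.1693, 0.127]
tool_rot: [-69.9, 89.9, 9.1]
force: [-0.2, 0.4, -1.4]
grip_width: 0.0558
```

```bash
python3 go.py 518.6 169.7 115 79.1
```

```text
now [520.  169.3 127. ] jaw 79.1 q7 41.7 F [-0.2  0.4 -1.4] w 55.8 t 41.1
[0.012  0.0015 0.0002] turn -0.0 jaw 79.1 rel 61.0
[0.012  0.0015 0.0002] turn -180.0 jaw -100.9 rel -119.0
[0.012  0.0015 0.0002] turn 180.0 jaw -100.9 rel -119.0
```

Call:
step_arm(deltas=[[-1,0.004,0.001,0,0],[-1,0.008,0.002,0,0],[-1,0.011,0.002,0,0],[-1,0.012,0.002,0,0],[-1,0.013,0.002,0,0],[-1,0.013,0.002,0,0]])

```text
time_s: 41.85
tool_pos: [0.5176, 0.1696, 0.1135]
tool_rot: [175.1, 90.0, -105.9]
force: [-0.5, 0.0, -1.0]
grip_width: 0.0556
```

Call:
step_arm(deltas=[[-1,0.0005,0,0,0],[-1,0.001,0,0,0],[-1,0.0015,0,0,0],[-1,0.0015,0,0,0]])

```text
time_s: 42.35
tool_pos: [0.5176, 0.1696, 0.112]
tool_rot: [154.1, 90.0, -126.8]
force: [0.0, 0.9, -1.4]
grip_width: 0.0558
```

Call:
step_arm(deltas=[[-1,0.0005,0,0,0],[-1,0.001,0,0,0],[-1,0.001,0,0,0]])

```text
time_s: 42.72
tool_pos: [0.5177, 0.1696, 0.1116]
tool_rot: [-159.0, 90.0, -79.9]
force: [-1.8, -0.8, 5.2]
grip_width: 0.0561
```

Contact. Release, and on to the plate (bar at 561.7,-217.3, 12.3°).

Call:
step_arm(deltas=[[0.6,0,0,0,0],[0.6,0,0,0,0],[0.6,0,0,0,0],[0.6,-0.02,0,0,0],[0,-0.05,0,0,0],[0,-0.06,0,0,0],[0,-0.06,0,0,0]])

```text
time_s: 43.6
tool_pos: [0.5182, 0.1696, 0.1719]
tool_rot: [-85.3, 89.9, -6.2]
force: [-0.6, -0.2, -0.2]
grip_width: 0.0484
```

```bash
python3 go.py 561.7 -217.4 100 102.4 
```

```text
now [518.2 169.6 171.9] jaw 79.0 q7 44.0 F [-0.6 -0.2 -0.2] w 48.4 t 43.6
[ 0.0721 -0.1161 -0.3717] turn -23.4 jaw 102.4 rel 123.6
[ 0.0721 -0.1161 -0.3717] turn -203.4 jaw -77.6 rel -56.4
[ 0.0721 -0.1161 -0.3717] turn 156.6 jaw -77.6 rel -56.4
```

Call:
step_arm(deltas=[[0,0,-0.01,-0.025,-3],[0,0,-0.025,-0.075,-6],[0,0,-0.04,-0.125,-9],[0,0.01,-0.055,-0.175,-12],[0,0.02,-0.07,-0.225,-15],[0,0.03,-0.086,-0.275,-18],[0,0.05,-0.1,-0.325,-21],[0,0.065,-0.112,-0.36,-23.4],[0,0.072,-0.116,-0.372,-23.4],[0,0.072,-0.116,-0.372,-23.4],[0,0.072,-0.116,-0.372,-23.4]])

```text
time_s: 44.98
tool_pos: [0.5615, -0.215, 0.0997]
tool_rot: [-64.8, 89.9, 37.8]
force: [0.8, 0.1, 0.3]
grip_width: 0.0438
```

```bash
python3 seen.py pile .045 .13 .518 .167 .064 top .102 .12 .518 .167 .064 bar .035 .06 .526 -.476 .05;python3 go.py  561.7 -217.4 33 102.4; python3 - <<'E'
from h import *
p,d,W=look('wrist') 
M=(d>.02)&(W[...,2]>.032)&(W[...,2]<.05)&(np.hypot(W[...,0]-.5617,W[...,1]+.217)<.04)
print(M.sum(),rect(W[M]))
E
```

```text
pile 595 (array([518.7, 168.7]), array([103.4,  60.4]), -10.8) 0.108
top 516 (array([518.1, 167.1]), array([100. ,  56.8]), -11.0) 0.1085
bar 64 (array([ 526. , -476.7]), array([49.6, 14.3]), 50.9) 0.0434
now [ 561.6 -215.2   99.9] jaw 102.6 q7 100.4 F [-0.2 -0.5  0. ] w 43.6 t 45.0
[ 0.0669  0.0005 -0.0022] turn 0.2 jaw 102.4 rel 123.6
[ 0.0669  0.0005 -0.0022] turn -179.8 jaw -77.6 rel -56.4
[ 0.0669  0.0005 -0.0022] turn 180.2 jaw -77.6 rel -56.4
1572 (array([ 563.5, -215.7]), array([49.4, 13.7]), 12.3)
```

Call:
step_arm(deltas=[[0,0.03,0,-0.002,0],[0,0.05,0,-0.002,0],[0,0.062,0,-0.002,0],[0,0.067,0,-0.002,0],[0,0.067,0,-0.002,0],[-1,0.067,0,-0.002,0],[-1,0.067,0,-0.002,0],[-1,0.067,0,-0.002,0],[-1,0.067,0,-0.002,0],[-1,0.067,0,-0.002,0],[-1,0.067,0,-0.002,0],[-1,0.067,0,-0.002,0]], newtons=40)

```text
time_s: 46.58
tool_pos: [0.5615, -0.2188, 0.0323]
tool_rot: [-4.7, 90.0, 97.8]
force: [-1.3, 4.3, 4.8]
grip_width: 0.0139
```

Call:
step_arm(deltas=[[-1,-0.03,0,0,0],[-1,-0.08,0,0,0],[-1,-0.13,0,0,0],[-1,-0.155,0,0,0],[-1,-0.155,0,0,0],[-1,-0.155,0,0,0]])

```text
time_s: 47.32
tool_pos: [0.5603, -0.2203, 0.1851]
tool_rot: [78.3, 89.9, -179.2]
force: [-0.2, 0.2, -1.9]
grip_width: 0.0136
```

```bash
python3 go.py 518.4 169.5 190 79.1
```

```text
now [ 560.3 -220.3  185.1] jaw 102.4 q7 103.8 F [-0.2  0.2 -1.9] w 13.6 t 47.3
[-0.0048 -0.043   0.3897] turn 23.3 jaw 79.1 rel 61.0
[-0.0048 -0.043   0.3897] turn -156.7 jaw -100.9 rel -119.0
[-0.0048 -0.043   0.3897] turn 203.3 jaw -100.9 rel -119.0
```

Call:
step_arm(deltas=[[-1,0,-0.003,0.025,3],[-1,0,-0.008,0.07,6],[-1,0,-0.013,0.12,9],[-1,0,-0.019,0.17,12],[-1,0,-0.024,0.22,15],[-1,0,-0.03,0.27,18],[-1,0,-0.035,0.32,21],[-1,0,-0.04,0.36,23.3],[-1,0,-0.043,0.383,23.3],[-1,0,-0.043,0.39,23.3],[-1,0,-0.043,0.39,23.3],[-1,0,-0.043,0.39,23.3]])

```text
time_s: 48.82
tool_pos: [0.5195, 0.1686, 0.1864]
tool_rot: [153.4, 89.9, -127.5]
force: [-0.1, 0.1, -1.7]
grip_width: 0.0138
```

Call:
step_arm(deltas=[[-1,0.015,0,0,0],[-1,0.025,0,0,0],[-1,0.03,0,0,0],[-1,0.03,0,0,0]])

```text
time_s: 49.32
tool_pos: [0.5189, 0.1704, 0.1565]
tool_rot: [102.5, 89.9, -178.3]
force: [0.1, 0.1, -1.3]
grip_width: 0.0137
```

```bash
python3 go.py 518.4 169.5 144 79.1; python3 - <<'E'
from h import *
p,d,W=look('wrist','w4.png')
E
```

```text
now [518.9 170.4 156.5] jaw 79.2 q7 43.0 F [ 0.1  0.1 -1.3] w 13.7 t 49.3
[ 0.0125  0.0003 -0.0009] turn 0.1 jaw 79.1 rel 61.0
[ 0.0125  0.0003 -0.0009] turn -179.9 jaw -100.9 rel -119.0
[ 0.0125  0.0003 -0.0009] turn 180.1 jaw -100.9 rel -119.0
```

View pics/w4.png

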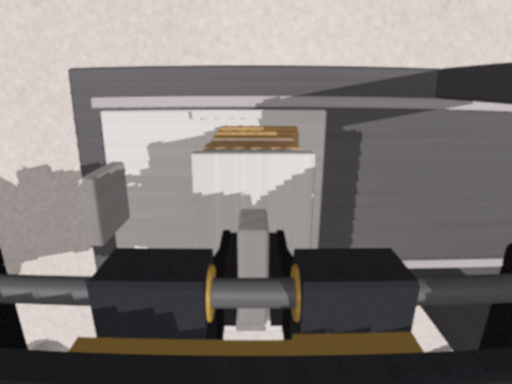

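Call:
step_arm(deltas=[[-1,0.004,0,-0.001,0],[-1,0.008,0,-0.001,0],[-1,0.011,0,-0.001,0],[-1,0.012,0,-0.001,0],[-1,0.013,0,-0.001,0],[-1,0.013,0,-0.001,0]])

```text
time_s: 50.12
tool_pos: [0.519, 0.1695, 0.144]
tool_rot: [164.3, 90.0, -116.5]
force: [-0.2, 1.3, -1.8]
grip_width: 0.0136
```

Call:
step_arm(deltas=[[-1,0.0005,0,0,0],[-1,0.001,0,0,0],[-1,0.0015,0,0,0],[-1,0.0015,0,0,0]])

```text
time_s: 50.62
tool_pos: [0.519, 0.1695, 0.1425]
tool_rot: [139.9, 90.0, -140.9]
force: [0.5, 0.5, -1.9]
grip_width: 0.0138
```

Call:
step_arm(deltas=[[-1,0.0005,0,0,0],[-1,0.001,0,0,0],[-1,0.001,0,0,0]])

```text
time_s: 51.0
tool_pos: [0.5189, 0.1695, 0.1414]
tool_rot: [140.0, 90.0, -140.9]
force: [0.1, -0.1, -1.9]
grip_width: 0.0135
```

Call:
step_arm(deltas=[[-1,0.0005,0,0,0],[-1,0.001,0,0,0],[-1,0.001,0,0,0]])

```text
time_s: 51.38
tool_pos: [0.519, 0.1695, 0.1405]
tool_rot: [144.9, 90.0, -136.0]
force: [0.3, 0.2, -1.6]
grip_width: 0.0138
```

Call:
step_arm(deltas=[[-1,0.0003,0,0,0],[-1,0.0003,0,0,0],[-1,0.0003,0,0,0]])

```text
time_s: 51.75
tool_pos: [0.519, 0.1695, 0.1403]
tool_rot: [-120.0, 90.0, -40.9]
force: [-0.3, -0.5, -1.1]
grip_width: 0.014
```

Call:
step_arm(deltas=[[-1,0.0005,0,0,0],[-1,0.0005,0,0,0],[-1,0.0005,0,0,0]])

```text
time_s: 52.12
tool_pos: [0.519, 0.1695, 0.1402]
tool_rot: [-159.9, 90.0, -80.7]
force: [-2.8, -1.6, 6.1]
grip_width: 0.0135
```

Call:
step_arm(deltas=[[-0.4,0,0,0,0],[-0.4,0,0,0,0],[-0.4,0,0,0,0],[-0.4,-0.02,0,0,0],[-0.4,-0.05,0,0,0],[-0.4,-0.07,0,0,0],[-0.4,-0.07,0,0,0]])

```text
time_s: 53.0
tool_pos: [0.5201, 0.17, 0.2117]
tool_rot: [-74.8, 89.8, 4.3]
force: [0.5, -0.0, -0.7]
grip_width: 0.0264
```

```bash
python3 go.py 486 3 190 150
```

```text
now [520.1 170.  211.7] jaw 79.1 q7 45.6 F [ 0.5 -0.  -0.7] w 26.4 t 53.0
[ 0.0216  0.0022 -0.1704] turn -70.9 jaw 150.0 rel 149.6
[ 0.0216  0.0022 -0.1704] turn -250.9 jaw -30.0 rel -30.4
[ 0.0216  0.0022 -0.1704] turn 109.1 jaw -30.0 rel -30.4
```

Call:
step_arm(deltas=[[-1,0,0,-0.025,-9],[-1,0,0,-0.065,-19],[-1,0,0,-0.11,-29],[-1,0,0.002,-0.15,-39],[-1,0.01,0.002,-0.17,-49],[-1,0.02,0.002,-0.17,-59],[-1,0.02,0.002,-0.17,-69],[-1,0.02,0.002,-0.17,-71],[-1,0.02,0.002,-0.17,-71],[-1,0.02,0.002,-0.17,-71]], newtons=30)

```text
time_s: 54.25
tool_pos: [0.485, 0.003, 0.1897]
tool_rot: [76.3, 90.0, -133.7]
force: [-1.3, 0.8, 0.6]
grip_width: 0.0005
```

```bash
python3 go.py 487 10 62 150; python3 seen.py stack .045 .16 .518 .167 .064 plate .113 .13 .518 .167 .07 bar .136 .16 .518 .167 .05 tab .07 .1 .4965 .057 .04; python3 - <<'E'
from h import *
p,d,W=look('scene')
cv2.imwrite('pics/s2.png',cv2.resize(p[60:260,200:400],(800,600),interpolation=cv2.INTER_CUBIC)[:,:,::-1])
E
```

```text
now [485.    3.  189.7] jaw 150.1 q7 140.6 F [-1.3  0.8  0.6] w 0.5 t 54.2
[ 0.1277 -0.0071  0.0018] turn 0.1 jaw 150.0 rel 148.8
[ 0.1277 -0.0071  0.0018] turn -179.9 jaw -30.0 rel -31.2
[ 0.1277 -0.0071  0.0018] turn 180.1 jaw -30.0 rel -31.2
stack 683 (array([519.8, 166.8]), array([106.4,  62.9]), -10.5) 0.1185
plate 526 (array([520. , 166.8]), array([105.9,  62.9]), -10.5) 0.1185
bar 80 (array([520.1, 166. ]), array([49.8, 13.8]), -11.7) 0.1482
tab 0
```

View pics/s2.png

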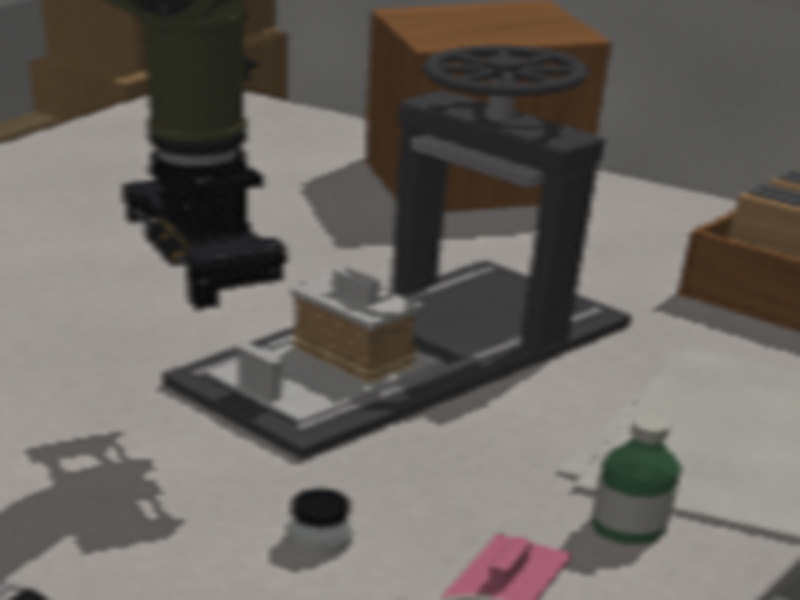

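Call:
step_arm(deltas=[[-1,0.04,0,0,0],[-1,0.09,0,0,0],[-1,0.12,0,0,0],[-1,0.128,0,0,0],[-1,0.128,0,0,0],[-1,0.128,0,0,0]])

```text
time_s: 55.1
tool_pos: [0.4863, 0.0028, 0.0631]
tool_rot: [-165.5, 89.9, -15.3]
force: [-0.3, -0.3, -0.2]
grip_width: 0.0003
```

```bash
python3 - <<'E'
from h import *
o=monitor.get_obs(); T=Rm(o['tool_rot']); u=np.array([.189,.982,0]); print(o['tool_pos'],T.T@u, (o['tool_pos']-[.4965,.0573,0])@u)
E
```

```text
[0.48631335 0.00281618 0.06314684] [-2.00356676e-04 -9.45766462e-01  3.24916542e-01] -0.0554283832425974
```

Call:
step_arm(deltas=[[-1,0,-0.0095,0.00325,0],[-1,0,-0.019,0.0065,0],[-1,0,-0.0227,0.0078,0],[-1,0,-0.0255,0.0088,0],[-1,0,-0.0284,0.0098,0],[-1,0,-0.0312,0.0107,0],[-1,0,-0.034,0.0117,0],[-1,0,-0.0369,0.0127,0],[-1,0,-0.0397,0.0136,0],[-1,0,-0.0426,0.0146,0]])

```text
time_s: 56.35
tool_pos: [0.4935, 0.0466, 0.0616]
tool_rot: [89.0, 89.9, -120.8]
force: [-0.4, -2.5, 1.1]
grip_width: 0.0005
```

```bash
python3 - <<'E'
from h import *
o=monitor.get_obs(); T=Rm(o['tool_rot']); u=np.array([.189,.982,0]); print(o['tool_pos'],T.T@u, (o['tool_pos']-[.4965,.0573,0])@u)
E
python3 seen.py bar .136 .16 .518 .167 .05 plate .113 .13 .518 .167 .07
```

```text
[0.49349978 0.04658179 0.06162647] [-0.00101571 -0.94570486  0.32509429] -0.011092319383062405
bar 79 (array([521.2, 172.8]), array([49. , 14.9]), -11.6) 0.1475
plate 449 (array([521.3, 173.1]), array([105.6,  63. ]), -10.8) 0.1186
```

Call:
step_arm(deltas=[[-1,0,-0.0019,0.0007,0],[-1,0,-0.0057,0.002,0],[-1,0,-0.0104,0.0036,0],[-1,0,-0.0161,0.0055,0],[-1,0,-0.0218,0.0075,0],[-1,0,-0.0274,0.0094,0],[-1,0,-0.0331,0.0114,0],[-1,0,-0.0388,0.0133,0],[-1,0,-0.0445,0.0153,0],[-1,0,-0.0501,0.0172,0],[-1,0,-0.0549,0.0189,0],[-1,0,-0.0577,0.0198,0]])

```text
time_s: 57.9
tool_pos: [0.5052, 0.1076, 0.0617]
tool_rot: [-74.4, 90.0, 75.8]
force: [-0.4, -2.4, -1.4]
grip_width: 0.0002
```

```bash
python3 - <<'E'
from h import *
o=monitor.get_obs(); T=Rm(o['tool_rot']); u=np.array([.189,.982,0]); print(o['tool_pos'],T.T@u, (o['tool_pos']-[.4965,.0573,0])@u,o['force'])
E
python3 seen.py bar .136 .16 .533 .231 .05 plate .113 .13 .533 .231 .07 tab .07 .09 .51 .12 .05
```

```text
[0.50518832 0.1075892  0.06173619] [ 3.21251190e-04 -9.46014479e-01  3.24193618e-01] 0.05102608648634365 [-0.39036623 -2.35810392 -1.36486293]
bar 54 (array([533. , 233.6]), array([49.9, 14.7]), -11.4) 0.1475
plate 344 (array([533.4, 235.5]), array([107.8,  61.9]), -13.5) 0.1182
tab 0
```

Call:
step_arm(deltas=[[-1,0,-0.0019,0.0007,0],[-1,0,-0.0057,0.002,0],[-1,0,-0.0104,0.0036,0],[-1,0,-0.0161,0.0055,0],[-1,0,-0.0218,0.0075,0],[-1,0,-0.0274,0.0094,0],[-1,0,-0.0331,0.0114,0],[-1,0,-0.0388,0.0133,0],[-1,0,-0.0445,0.0153,0],[-1,0,-0.0501,0.0172,0],[-1,0,-0.0549,0.0189,0],[-1,0,-0.0577,0.0198,0]])

```text
time_s: 59.45
tool_pos: [0.5167, 0.1675, 0.0617]
tool_rot: [-92.7, 90.0, 57.5]
force: [-0.2, -2.4, -0.8]
grip_width: 0.0005
```

Call:
step_arm(deltas=[[-1,0,-0.0019,0.0007,0],[-1,0,-0.0047,0.0016,0],[-1,0,-0.0085,0.0029,0],[-1,0,-0.0123,0.0042,0],[-1,0,-0.0161,0.0055,0],[-1,0,-0.0199,0.0068,0],[-1,0,-0.0236,0.0081,0],[-1,0,-0.0265,0.0091,0],[-1,0,-0.0284,0.0098,0],[-1,0,-0.0284,0.0098,0]])

```text
time_s: 60.7
tool_pos: [0.5224, 0.1969, 0.0618]
tool_rot: [-84.3, 90.0, 65.8]
force: [0.1, -1.8, 0.8]
grip_width: 0.0003
```

```bash
python3 - <<'E'
from h import *
o=monitor.get_obs(); T=Rm(o['tool_rot']); u=np.array([.189,.982,0]); print(o['tool_pos'],T.T@u, (o['tool_pos']-[.4965,.0573,0])@u,o['force'])
p,d,W=look('scene')
cv2.imwrite('pics/s3.png',cv2.resize(p[60:260,200:400],(800,600),interpolation=cv2.INTER_CUBIC)[:,:,::-1])
E
```

```text
[0.52236793 0.19694992 0.06176912] [ 7.29739311e-04 -9.46005458e-01  3.24219278e-01] 0.1420252589528472 [ 0.07696713 -1.75490498  0.82907781]
```

View pics/s3.png

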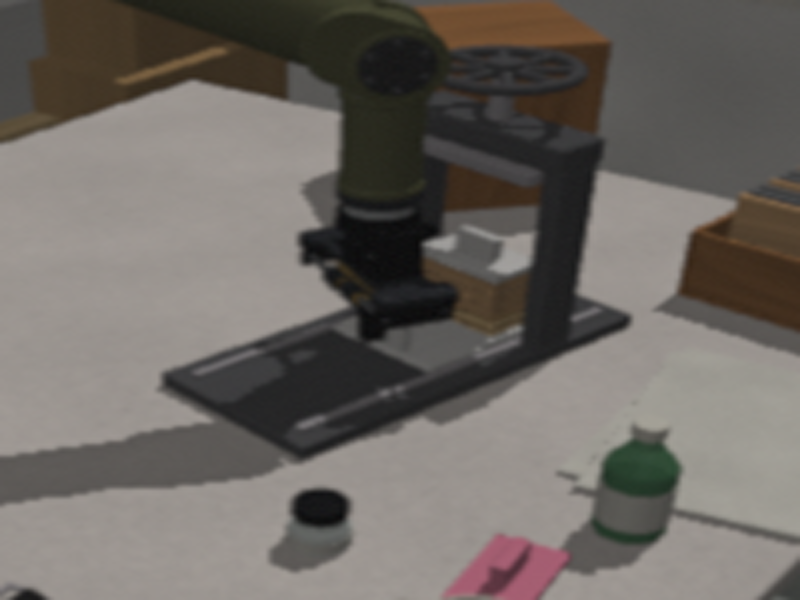

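Call:
step_arm(deltas=[[-1,0,-0.0019,0.0007,0],[-1,0,-0.0038,0.0013,0],[-1,0,-0.0057,0.002,0],[-1,0,-0.0076,0.0026,0],[-1,0,-0.0085,0.0029,0],[-1,0,-0.0085,0.0029,0]])

```text
time_s: 61.5
tool_pos: [0.524, 0.2051, 0.0617]
tool_rot: [92.7, 90.0, -117.1]
force: [-0.4, -2.7, 0.7]
grip_width: 0.0006
```

Call:
step_arm(deltas=[[-1,0,-0.0009,0.0003,0],[-1,0,-0.0019,0.0006,0],[-1,0,-0.0028,0.001,0],[-1,0,-0.0028,0.001,0]])

```text
time_s: 62.0
tool_pos: [0.524, 0.2053, 0.0615]
tool_rot: [96.9, 89.7, -113.0]
force: [-3.7, -9.3, 4.8]
grip_width: 0.0004
```

Call:
step_arm(deltas=[[-1,0,-0.0009,0.0003,0],[-1,0,-0.0019,0.0006,0],[-1,0,-0.0028,0.001,0],[-1,0,-0.0028,0.001,0]])

```text
time_s: 62.5
tool_pos: [0.5241, 0.2055, 0.0614]
tool_rot: [97.1, 89.3, -112.9]
force: [-6.7, -17.0, 11.3]
grip_width: 0.0005
```

Call:
step_arm(deltas=[[-1,0,0.004,-0.0013,0],[-1,0,0.015,-0.005,0],[-1,0,0.035,-0.012,0],[-1,0,0.06,-0.02,0],[-1,-0.03,0.09,-0.03,5],[-1,-0.08,0.13,-0.045,15],[-1,-0.13,0.18,-0.06,25],[-1,-0.13,0.23,-0.08,35],[-1,-0.13,0.28,-0.095,45],[-1,-0.13,0.28,-0.095,55],[-1,-0.13,0.28,-0.095,60],[-1,-0.13,0.28,-0.095,60]])

```text
time_s: 64.0
tool_pos: [0.4686, -0.0786, 0.1918]
tool_rot: [-93.6, 89.9, -3.3]
force: [0.4, -0.1, -0.7]
grip_width: 0.0005
```

```bash
python3 seen.py bar .035 .06 .526 -.476 .07 mat .002 .008 .526 -.476 .075 tab .07 .09 .528 .222 .05 jar .04 .07 .677 -.097 .1 bray .01 .05 .551 -.33 .07; python3 - <<'E'
from h import *
print(monitor.get_obs()['tool_pos'])
p,d,W=look('top'); p2,d2,W2=look('scene')
a=cv2.resize(p2[60:210,220:420],(800,600),interpolation=cv2.INTER_CUBIC)
cv2.imwrite('pics/s4.png',a[:,:,::-1])
cv2.imwrite('pics/t4.png',cv2.resize(p,(800,600))[:,:,::-1])
M=(d2>.3)&(np.hypot(W2[...,0]-.55,W2[...,1]-.33)<.07)
for lo,hi in((.113,.125),(.135,.16)): 
  Q=W2[M&(W2[...,2]>lo)&(W2[...,2]<hi)];print(len(Q),rect(Q))
E
```

```text
bar 63 (array([ 525.5, -477. ]), array([50.5, 14.6]), 50.4) 0.0442
mat 618 (array([ 524.7, -476.1]), array([147.3, 143.9]), -31.2) 0.0045
tab 65 (array([528.3, 222.6]), array([49.2, 12.5]), -11.1) 0.0834
jar 140 (array([679.2, -93.3]), array([44.3, 42.2]), 0.5) 0.0547
bray 308 (array([ 549.7, -337. ]), array([100.2,  76.5]), -0.9) 0.025
[ 0.46854018 -0.07853849  0.19177525]
187 (array([553.2, 331.4]), array([110.2,  66.9]), -9.7)
52 (array([554.5, 330.9]), array([54.2, 14.5]), -13.4)
```

View pics/s4.png

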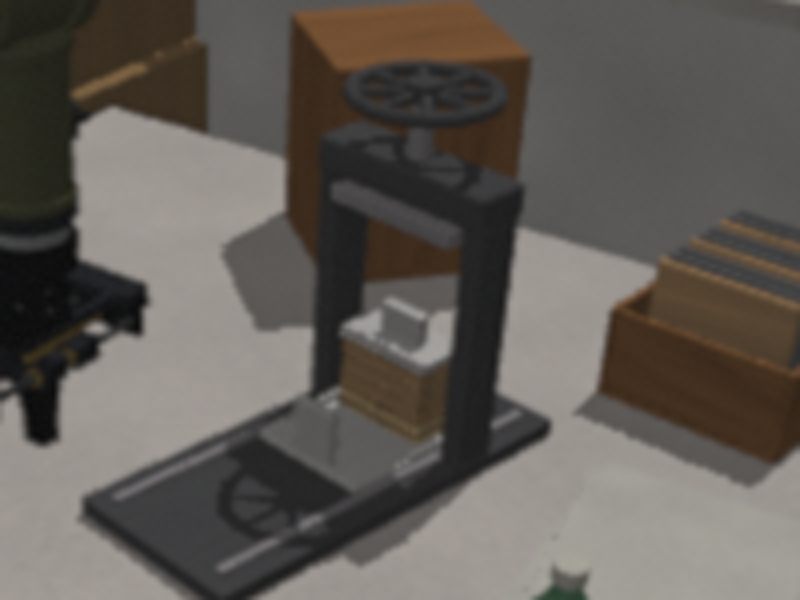

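View pics/t4.png

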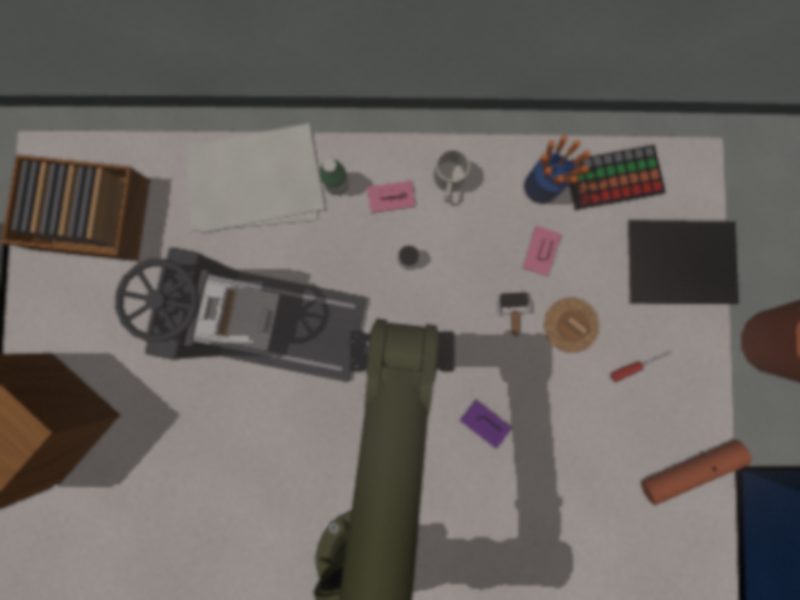

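```bash
python3 -c "
from cell import env; print(env.sign_off())"
```

```text
the job is handed in; nothing more can be done
None
```

The job is done and handed in at about 64 s of robot time.

- **Baren:** it lies on the cork mat about 1–2 mm from the middle. My first grasp closed on nothing because I lifted before the fingers had shut. The second try held.
- **Tray out:** I drew it until it met the front stop, where the force rose to about 26 N.
- **Stack:** there were three loose lino blocks on the table. I lowered each one in small steps until I felt it touch, then let go. The top of the pile turned out to be about 54 mm above the table, the third block's top about 108 mm and the plate's top about 118 mm. The plate lies on top with its grip up.
- **Tray home:** I pushed it in slowly by the tab until it met the stop, at about 17–20 N.

**Last checks:** the stack still stands square under the head, with the plate at about -10° and the press across at -11°. The jar and the ink roller are where they were, and the robot is clear of everything.

Two readings disagreed slightly, and I put both down to camera accuracy:
- **Tray travel:** the camera showed about 168 mm, not 170 mm. The tray may also have crept back a millimetre or two from the front stop as I let go of the tab.
- **Plate centre:** the top camera put it about 3 mm from where I set it down.

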